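# Open the combination padlock and show it

## Robot

A 6-joint arm with a two-finger parallel gripper is mounted at the origin on the work surface. World frame = base frame: x ahead of the robot, y to its left, z up, the work surface at z = 0. Lengths are in m, angles in rad, forces in N, time in s.
With the tool pointing down it reaches from about 0.375 to 0.9 m from the base axis. Payload 3.1 kg.
Tool frame: the origin (TCP) lies midway between the tips of the shut fingers; the grasp point (between the pads) lies 19 mm behind it; x points along the fingers, z is the direction in which the jaws open and shut, and the axes are right-handed (so a half turn about x gives the same grasp; the last joint's range is limited). The gripper opens to 85 mm and grips with 20 to 120 N. Pads are 22 mm wide; open, the fingers measure 114 mm over their backs; the gripper's body (76 mm by 85 mm) begins 54 mm behind the grasp point. The pads swing forward as they close: fully open they stand 13 mm farther back than shut.
Start: joints at [1.008, 0.527, 1.433, -0, 1.181, -0.178], TCP at [0.234, 0.58, 0.231] pointing down, gripper open.
Joint ranges: [-3.08, 3.08], [-0.75, 2.2], [0.22, 2.44], [-1.43, 4.57], [0, 2.65], [-2.85, 2.85]. Speed limits (rad/s): [2.79, 2.79, 3.14, 3.14, 3.14, 3.14].

## Interface

Orientations are given as a unit quaternion [x, y, z, w].
In Python, from station import telemetry, optics, manip gives the robot as it stands.
- The arm moves only by the tool step_arm, never from a script. Its argument "commands" is a list of rows, each a list of 4 numbers: the shift along the tool's x, y, z in m, then the turn about the tool's x in rad. A call has 1 to 8 rows; each row is the pose to reach, as a shift and turn from the pose measured when the call began, along the tool's axes at that moment; what a row does not reach only later rows make up. A row lasts 1/12 s, in which the tool goes at most 41.7 mm and 7.16 degrees, less where a joint would pass 70% of its speed; a pose out of reach is approached as far as the arm can. A call with a gripper value outside its range is refused whole. "jaw" is the finger opening in m, from 0 to 0.0854, set as the call begins (left out, the last holds). The fingers move at their own pace and stop on an object; "grip_force" is the grip in N (left out, the last holds). Time passes only in rows, so rows that repeat a pose let the fingers close. It gives the time, the measured TCP pose, the force and the opening at its end, in the units of the state.
- telemetry.sense(): the state, without advancing time (a new reading comes with each control period).
- optics.snapshot(name): name is "side" or "top" or "wrist"; returns the picture (384x512x3 uint8, red, green, blue); there is no depth.
- optics.camera_params(name): a dict with "mtx" (3x3 intrinsics, pixels), "k1" (the pictures are not rectified: a ray, as slopes to the right and down, at radius r is drawn at 1 + k1 r^2 times it, then the intrinsics apply), "origin" and "attitude" of the camera in the world. Camera axes: x right, y down, z forward; pixel columns grow to the right and rows downward; lengths in m; the calibration is good to about 2 mm. A picture is of the moment at which its call begins: read the wrist's pose just before it. camera_params takes no time and is no camera call; for the wrist camera it gives the pose at the moment of the call.
- manip.sign_off(): hands the job in, once; it reports no verdict.
The state is a dict: "t": time; "q": joint angles; "qd": joint speeds; "tau": joint torques, N m; "tcp_pos": TCP position; "tool_rot": TCP orientation; "force": force on the tool from outside, world axes, zero at the start; "ft_torque": the same for the moment, N m; "finger_gap": opening from 0.0 (shut) to 1.0 (fully open).
Only numpy, scipy, OpenCV 4.12 (cv2) and the standard library are available. Lean on these libraries where they do the work, as an engineer would, in place of code of your own. Each camera call takes 0.05 s, during which the arm holds its last target.

## Task

The combination padlock on the bench is shut round the staple of its lock post. Turn its dial, feeling the clicks, until the pointer clicks in at the index mark, and leave it there; then draw the shackle straight out to its stop while the lock lies on the post, take the lock by its body and lift it off. Finish holding the opened lock up in the gripper, level and still with the dial facing up, its underside at least 12 cm above the bench; do not put it down or let go, and do not push the other things on the bench about.

Things in the scene. Friction and masses are not known exactly. Their poses are not given: they have to be found in the camera images.
- lock: combination padlock lying on the lock post, dial up, 0.3 to 0.4 kg. Steel body 62 (x) x 50 (y) x 24 mm (z); origin at the middle of the body's underside, 10 mm above the bench at the start. z goes up along the dial's axis; the shackle leaves the body towards -x. While shut, its loop is caught under the post's staple and it cannot be lifted
- index_mark (a point): pale index mark on the lock body's top face, between the dial and the shackle (26.5 mm from the dial's axis in lock -x, 24 mm above the lock's origin); axes as the lock's
- dial (a joint): dial angle, rad, anticlockwise from above. 0 = pale pointer line towards the index mark (lock -x); only there (within about 0.17) is the shackle free. It clicks into a notch every 30 degrees (0.524), 0 being one, and stays in the notch where it is left. Starts two to four clicks anticlockwise of the mark. Turns with under 0.1 N m; range -2.8 to 2.8, no stop near 0
- dial_grip (a point): middle of the dial's grip bar, on the dial's axis, 40 mm above the lock's origin; axes as the lock's (do not turn with the dial). Black disc 38 mm across, its top 31 mm above the lock's origin; on it the bar, 32 long, 10 wide, 18 mm high (top 49 mm above the lock's origin). The bar's long axis is the pointer line, along lock x when the dial reads 0
- shackle (a joint): how far the shackle is drawn straight out of the lock body, m: 0 shut, 0.020 fully out (a stop). It slides in the lock's -x direction, needs about 3 N once the dial stands at the mark, stays where it is left, and is blocked at any other dial setting
- shackle_grip (a point): point midway between the two shackle legs, 12 mm above the lock's origin, moves with the shackle; axes as the lock's. Level U of 8 mm round bar: legs along lock x, 40 mm over their outsides; the cross bar's outer edge is 18 mm from here in -x, the shut body's face 17 mm in +x. The staple stands between the legs: pinch both legs from outside across lock y; bare bench below
- lock_post: steel plate under the lock, fixed to the bench, 10 mm high; origin at bench level below the lock's, axes as the lock's at the start. Lips 6 mm high, 4 mm thick at the corners and the +x end hold the lock with 1.5 mm play; the middle 30 mm of its y sides is free for fingers down to the plate
- staple_tip (a point): end of the post's hooked staple, fixed, axes as the post's, top face 34.5 mm above the bench. An 8 mm upright 29 mm from here in +x rises through the shackle loop; from it a flat arm 10 mm wide, 6 mm thick reaches in -x over the cross bar to this point. With the shackle out by 16 mm or more the loop clears it and the lock lifts straight up
- key_padlock: plain brass padlock with a keyhole and no dial, 45 x 40 x 20 mm, thin steel shackle, lying on the bench; bystander, origin at the middle of its underside. To be left where it is
- pliers: pliers with black rubber handles, about 135 mm long, 14 mm thick, lying on the bench; bystander. To be left where it is
- breadboard: white breadboard 55 x 82 x 9 mm, lying on the bench; bystander. To be left where it is
- multimeter: yellow hand multimeter 130 x 70 mm, 40 mm high, lying on its back; bystander. To be left where it is
- screwdriver: screwdriver lying on the bench; bystander. To be left where it is; origin at the middle of its underside
There are look-alikes about, which are no part of the job. What is shaped like the lock but blue is not meant.

How it is judged:
By the outcome, as a careful person would: the job done as asked, in the order asked, and still so for the second after the job is handed in, while the arm keeps its last pose, push and grip.
It also fails if it takes over 67 s, if anything falls off the work surface, if the arm or the gripper's body presses on something with over 40 N, if the wrist force passes 120 N, or if a joint passes its speed limit or range.

## Working session

There is one attempt and no reset: what is moved stays moved. The work goes in short steps, Python scripts to look and compute and a tool call to move; the robot and the scene stay as the last step left them, time stands still between calls to the robot, and variables do not carry over. Pictures are saved under pics/ and viewed, and the job is handed in when it is done.

Besides the shell and the picture viewer there is one more tool, called after "Request:" by a JSON object that holds its "method" and its "body", one argument or row to a line. step_arm: Moves the arm, as the interface text tells. Its arguments: {"type":"object","properties":{"commands":{"type":"array","items":{"type":"array","items":{"type":"number"}}},"jaw":{"type":"number"},"grip_force":{"type":"number"}},"required":["commands"]}

```bash
mkdir -p pics; ls; cat > h.py <<'E'
import numpy as np, cv2
from station import telemetry, optics, manip
from scipy.spatial.transform import Rotation as R
def att(p):
    a=np.array(p["attitude"],float)
    return R.from_quat(a).as_matrix() if a.size==4 else a.reshape(3,3)
def ray(p,uv):
    K=np.array(p["mtx"]);k=p["k1"]
    d=np.array([(uv[0]-K[0,2])/K[0,0],(uv[1]-K[1,2])/K[1,1]])
    s=d.copy()
    for _ in range(30): s=d/(1+k*(s@s))
    v=att(p)@np.array([s[0],s[1],1.0]); return np.array(p["origin"],float),v/np.linalg.norm(v)
def onplane(p,uv,z):
    o,v=ray(p,uv); return o+v*(z-o[2])/v[2]
def proj(p,X):
    K=np.array(p["mtx"]);c=att(p).T@(np.array(X)-np.array(p["origin"]));s=c[:2]/c[2]
    s=s*(1+p["k1"]*(s@s)); return np.array([K[0,0]*s[0]+K[0,2],K[1,1]*s[1]+K[1,2]])
def tri(rs):
    A=np.zeros((3,3));b=np.zeros(3)
    for o,v in rs:
        M=np.eye(3)-np.outer(v,v);A+=M;b+=M@o
    X=np.linalg.solve(A,b); return X,[np.linalg.norm(np.cross(X-o,v)) for o,v in rs]
def snap(n,f):
    p=optics.camera_params(n); im=optics.snapshot(n); im=np.array(im)
    np.save(f'pics/{f}.npy',im)
    import pickle; pickle.dump(p,open(f'pics/{f}.pkl','wb'))
    cv2.imwrite(f'pics/{f}.png',im[:,:,::-1]); return p,im
def load(f):
    import pickle; return pickle.load(open(f'pics/{f}.pkl','rb')),np.load(f'pics/{f}.npy')
def crop(f,u0,v0,u1,v1,s,out):
    im=np.load(f'pics/{f}.npy')[v0:v1,u0:u1,::-1]
    cv2.imwrite(f'pics/{out}.png',cv2.resize(im,None,fx=s,fy=s,interpolation=cv2.INTER_CUBIC))
E
python3 - <<'E'
from h import *
for n in("top","side","wrist"):
    p,im=snap(n,n+"0"); print(n,p)
print(telemetry.sense())
E
```

```text
pics
top {'mtx': array([[437.4491213 ,   0.        , 256.40245711],
       [  0.        , 437.4491213 , 191.28632284],
       [  0.        ,   0.        ,   1.        ]]), 'k1': 0.002988777413102771, 'origin': array([0.42295529, 0.00371227, 1.34406372]), 'attitude': array([-0.70330069,  0.70742569, -0.04806274,  0.05105884])}
side {'mtx': array([[496.79887879,   0.        , 256.1535429 ],
       [  0.        , 496.79887879, 192.39885685],
       [  0.        ,   0.        ,   1.        ]]), 'k1': 0.06312942933431623, 'origin': array([-0.09211332, -0.95556647,  0.79549284]), 'attitude': array([ 0.83682095, -0.25639533,  0.14875903, -0.46028565])}
wrist {'mtx': array([[274.81515955,   0.        , 257.12339861],
       [  0.        , 274.81515955, 194.63292373],
       [  0.        ,   0.        ,   1.        ]]), 'k1': -0.025334302819695714, 'origin': array([0.16839198, 0.60473207, 0.37325279]), 'attitude': array([0.82099512, 0.55366362, 0.07735822, 0.11592803])}
{'t': 0.15, 'q': array([ 1.00849730e+00,  5.28257910e-01,  1.43359884e+00, -2.41597093e-07,
        1.18140989e+00, -1.78506850e-01]), 'qd': array([-0.00145179, -0.002789  , -0.0038468 , -0.00060078, -0.00026561,
        0.00084888]), 'tau': array([ 9.37316363e-04, -4.42746305e+01, -1.78277868e+01, -1.86150692e-04,
        5.57988184e-03,  6.04240029e-06]), 'tcp_pos': array([0.23370591, 0.57907264, 0.23055809]), 'tool_rot': array([-0.39570051,  0.5867238 ,  0.39522312,  0.58564065]), 'force': array([-0.07419371,  0.60206779,  1.17183538]), 'ft_torque': array([ 0.05127193, -0.00351045,  0.01200936]), 'finger_gap': 0.9986632824801027}
```

View pics/top0.png

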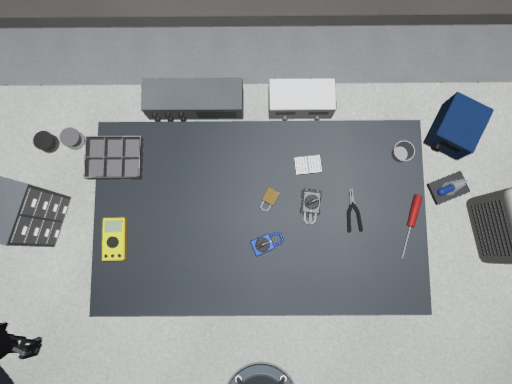

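View pics/side0.png

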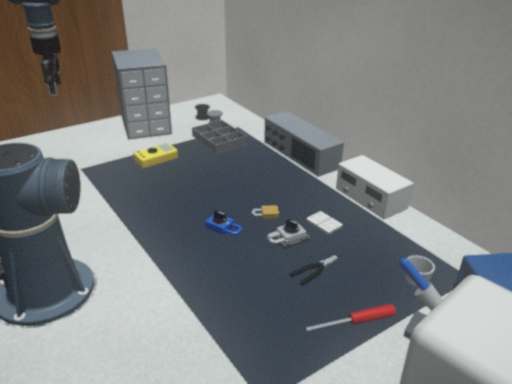

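View pics/wrist0.png

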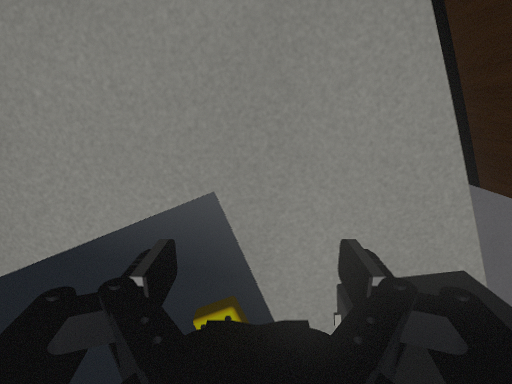

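Top view candidates: the grey steel lock with a dial at about (311,203), the blue look-alike at (266,243) and the brass key padlock at (270,199). The grey one on its plate fits the description. I'll confirm it in an enlarged crop.

```bash
python3 - <<'E'
from h import *
crop('top0',280,170,345,235,9,'c1'); crop('side0',250,200,330,260,9,'c2')
p,_=load('top0')
for uv in [(311,203),(266,243),(270,199),(311,220)]: print(uv,onplane(p,uv,0.03))
E
```

```text
(311, 203) [ 0.57179731 -0.1559302   0.03      ]
(266, 243) [ 0.45255284 -0.0189948   0.03      ]
(270, 199) [ 0.58472153 -0.03223364  0.03      ]
(311, 220) [ 0.52042387 -0.15474865  0.03      ]
```

View pics/c1.png

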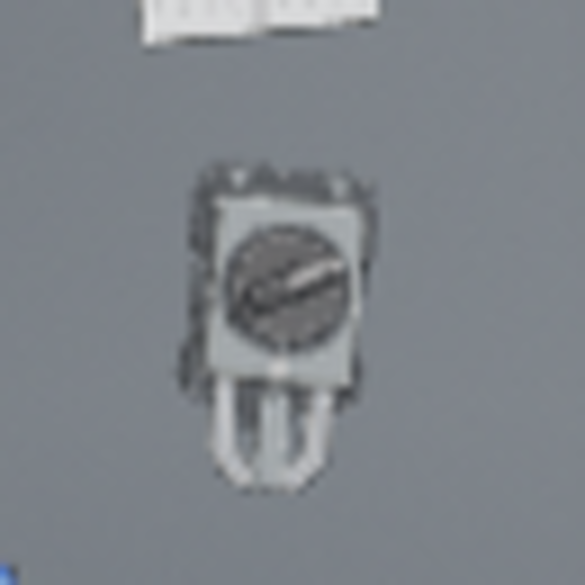

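View pics/c2.png

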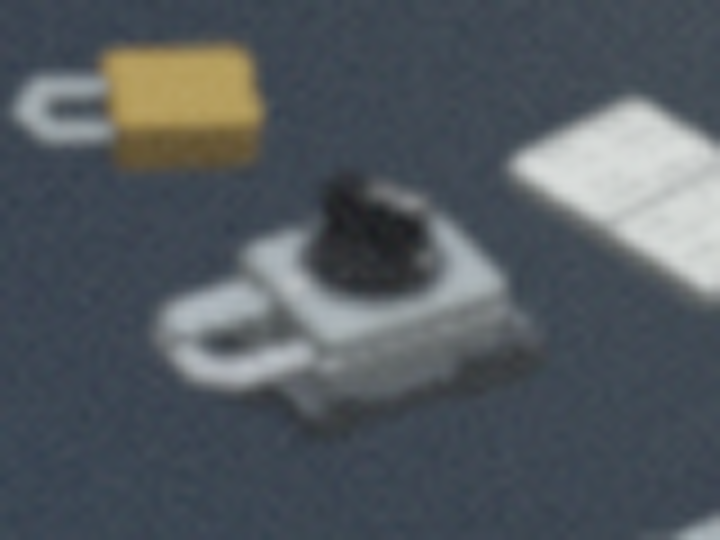

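The crop confirms it: steel body, black dial, plate lips and staple arm between the shackle legs. The pointer in the crop runs to the right and slightly up. Next I'll plan the approach.

```bash
cat >> h.py <<'E'
def st():
    s=telemetry.sense(); return s,np.array(s["tcp_pos"]),R.from_quat(s["tool_rot"])
def goto(X,zdir=None):
    """tool-frame shift to world X, and turn about tool x to bring tool z to angle zdir (deg, world), nearest mod 180"""
    s,p,r=st(); d=r.inv().apply(np.array(X)-p); z=r.apply([0,0,1]); a=np.degrees(np.arctan2(z[1],z[0]))
    out=dict(shift=np.round(d*1000,1),tool_x=np.round(r.apply([1,0,0]),4),zang=round(a,2))
    if zdir is not None:
        t=(zdir-a); t=(t+90)%180-90
        out['turn_opts']=[round(np.radians(-t),4),round(np.radians(-(t-180*np.sign(t))),4)]
    print('t',s['t'],'tcp',np.round(p,4),'F',np.round(s['force'],1),'gap',round(s['finger_gap']*85.4,1),'q6',round(s['q'][5],3)); print(out)
E
python3 - <<'E'
from h import *
s,p,r=st()
pw=optics.camera_params('wrist'); print('cam in tool',r.inv().apply(pw['origin']-p), r.inv().as_matrix()@att(pw))
print(proj(pw,p))
goto([0.57,-0.156,0.20],90)
print(r.as_matrix())
E
```

```text
cam in tool [-0.14279187  0.07020231 -0.00084134] [[-5.78388265e-04 -2.76346857e-01  9.61057792e-01]
 [-5.45454964e-04 -9.61057723e-01 -2.76347166e-01]
 [ 9.99999684e-01 -6.84049701e-04  4.05129744e-04]]
[258.5206961  243.73363118]
t 0.15 tcp [0.2337 0.5791 0.2306] F [-0.1  0.6  1.2] gap 85.3 q6 -0.179
{'shift': array([  31.3, -587.1, -555.6]), 'tool_x': array([-9.0e-04, -1.4e-03, -1.0e+00]), 'zang': np.float64(68.01), 'turn_opts': [np.float64(-0.3838), np.float64(2.7578)]}
[[-8.92264641e-04 -9.27251267e-01  3.74438636e-01]
 [-1.41635977e-03  3.74439581e-01  9.27250233e-01]
 [-9.99998599e-01  2.97012774e-04 -1.64742059e-03]]
```

Request:
{"method": "step_arm", "body": {
  "commands": [
    [0.031, -0.587, -0.556, 0],
    [0.031, -0.587, -0.556, 0],
    [0.031, -0.587, -0.556, 0],
    [0.031, -0.587, -0.556, 0],
    [0.031, -0.587, -0.556, 0],
    [0.031, -0.587, -0.556, 0],
    [0.031, -0.587, -0.556, 0],
    [0.031, -0.587, -0.556, 0]
  ]
}}

```text
t: 0.82
tcp_pos: [0.3725, 0.2747, 0.2185]
tool_rot: [-0.396, 0.587, 0.395, 0.586]
force: [0.4, 0.3, 0.4]
finger_gap: 1.0
```

```bash
python3 -c "
from h import *
goto([0.57,-0.156,0.14],90)"
```

```text
t 0.8167 tcp [0.3725 0.2747 0.2185] F [0.4 0.3 0.4] gap 85.4 q6 -0.793
{'shift': array([  78.9, -344.3, -325.4]), 'tool_x': array([-9.0e-04, -1.5e-03, -1.0e+00]), 'zang': np.float64(68.04), 'turn_opts': [np.float64(-0.3833), np.float64(2.7583)]}
```

Request:
{"method": "step_arm", "body": {
  "commands": [
    [0.03, -0.344, -0.325, 0.1],
    [0.03, -0.344, -0.325, 0.2],
    [0.03, -0.344, -0.325, 0.3],
    [0.03, -0.344, -0.325, 0.4],
    [0.03, -0.344, -0.325, 0.5],
    [0.03, -0.344, -0.325, 0.6],
    [0.03, -0.344, -0.325, 0.7],
    [0.03, -0.344, -0.325, 0.8]
  ]
}}

```text
t: 1.48
tcp_pos: [0.5111, -0.0281, 0.1976]
tool_rot: [-0.135, 0.695, 0.134, 0.694]
force: [1.1, 0.2, 0.5]
finger_gap: 1.003
```

```bash
python3 -c "
from h import *
goto([0.57,-0.156,0.14],20)"
```

```text
t 1.4833 tcp [ 0.5111 -0.0281  0.1976] F [1.1 0.2 0.5] gap 85.6 q6 -0.654
{'shift': array([  57.6, -140.6,    7.1]), 'tool_x': array([-0.0012, -0.0012, -1.    ]), 'zang': np.float64(21.89), 'turn_opts': [np.float64(0.0329), np.float64(-3.1087)]}
```

Request:
{"method": "step_arm", "body": {
  "commands": [
    [0.057, -0.14, 0.007, 0.033],
    [0.057, -0.14, 0.007, 0.033],
    [0.057, -0.14, 0.007, 0.033],
    [0.057, -0.14, 0.007, 0.033],
    [0.057, -0.14, 0.007, 0.033]
  ]
}}

```text
t: 1.9
tcp_pos: [0.5715, -0.161, 0.1382]
tool_rot: [-0.122, 0.697, 0.12, 0.696]
force: [1.2, 0.3, 0.5]
finger_gap: 1.0
```

```bash
python3 -c "
from h import *
goto([0.57,-0.156,0.14],20)
snap('wrist','w1');goto([0.57,-0.156,0.14],20)"
```

```text
t 1.9 tcp [ 0.5715 -0.161   0.1382] F [1.2 0.3 0.5] gap 85.4 q6 -0.803
{'shift': array([-1.8,  5.2,  0.3]), 'tool_x': array([-4.e-04, -3.e-03, -1.e+00]), 'zang': np.float64(19.73), 'turn_opts': [np.float64(-0.0048), np.float64(3.1368)]}
t 1.95 tcp [ 0.57   -0.1581  0.1389] F [-0.2  0.3 -0.5] gap 85.5 q6 -0.802
{'shift': array([-1.1,  2. ,  0.7]), 'tool_x': array([-2.5e-03, -7.0e-04, -1.0e+00]), 'zang': np.float64(19.78), 'turn_opts': [np.float64(-0.0039), np.float64(3.1377)]}
```

View pics/w1.png

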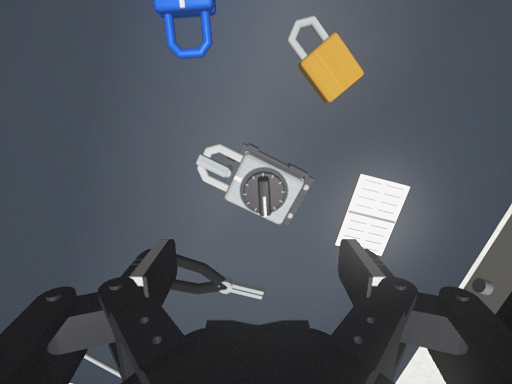

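The wrist view shows the lock body at about (268,188), its dial at (264,188), the pointer running down to (265,213), and the shackle to the left at (215,165). I'll enlarge that area and take a second view.

Request:
{"method": "step_arm", "body": {
  "commands": [
    [0.0, 0.01, 0.05, 0],
    [0.0, 0.01, 0.05, 0],
    [0.0, 0.01, 0.05, 0],
    [0.0, 0.01, 0.05, 0],
    [0.0, 0.01, 0.05, 0]
  ]
}}

```text
t: 2.37
tcp_pos: [0.6124, -0.131, 0.1389]
tool_rot: [-0.122, 0.698, 0.122, 0.695]
force: [0.0, -0.4, 0.3]
finger_gap: 0.999
```

```bash
python3 -c "
from h import *
goto([0.57,-0.156,0.14],20)
snap('wrist','w2');goto([0.57,-0.156,0.14],20)
crop('w1',190,130,320,230,6,'c3');crop('w2',140,130,270,230,6,'c4')"
```

```text
t 2.3667 tcp [ 0.6124 -0.131   0.1389] F [ 0.  -0.4  0.3] gap 85.3 q6 -0.733
{'shift': array([ -0.9,  -9.2, -48.3]), 'tool_x': array([-4.e-03, -5.e-04, -1.e+00]), 'zang': np.float64(19.85), 'turn_opts': [np.float64(-0.0026), np.float64(3.139)]}
t 2.4167 tcp [ 0.6124 -0.1313  0.139 ] F [ 0.2 -0.2 -0.2] gap 85.4 q6 -0.733
{'shift': array([ -0.8,  -8.9, -48.2]), 'tool_x': array([-3.8e-03, -5.0e-04, -1.0e+00]), 'zang': np.float64(19.81), 'turn_opts': [np.float64(-0.0033), np.float64(3.1383)]}
```

View pics/c3.png

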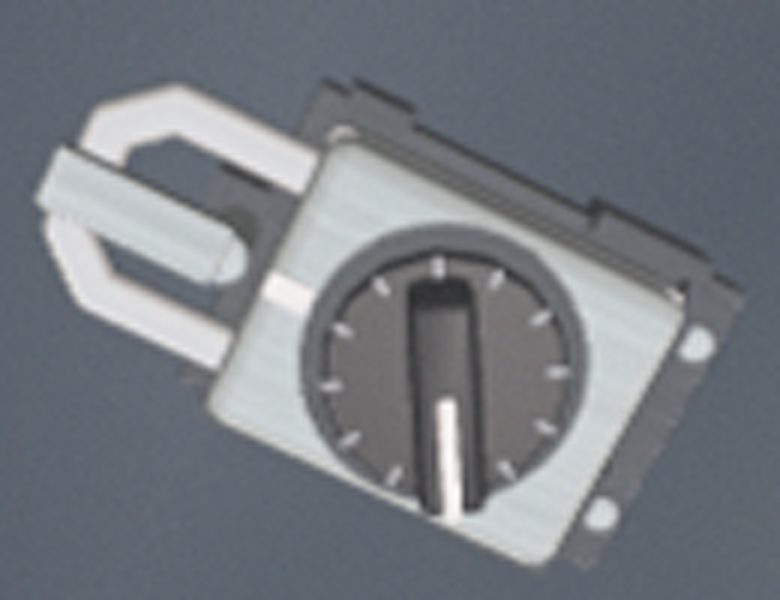

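View pics/c4.png

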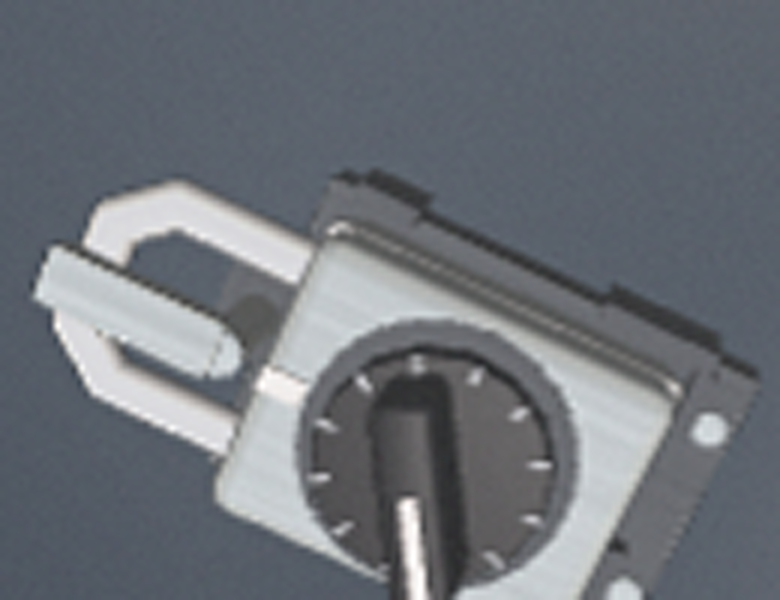

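Both views show the lock clearly: index mark at about (238,179) in w1 and (187,194) in w2, staple tip at (198,159) and (148,175). I'll triangulate these.

```bash
python3 - <<'E'
from h import *
p1,_=load('w1');p2,_=load('w2')
f=lambda o,c:(o[0]+(c[0]+.5)/6-.5,o[1]+(c[1]+.5)/6-.5)
a={'A':((338,138),(335,228)),'B':((208,408),(213,492)),'D':((688,305),(682,385)),'idx':((288,293),(284,384)),'ptr_in':((444,400),(405,500)),'staple':((51,174),(47,272)),'leg_out_top':((180,85),(178,182))}
for k,(c1,c2) in a.items():
    X,e=tri([ray(p1,f((190,130),c1)),ray(p2,f((140,130),c2))]); print(k,np.round(X*1000,1),np.round(np.array(e)*1000,2))
w=lambda c,z:onplane(p1,f((190,130),c),z)
A,B,C,D=[w(c,.034) for c in((338,138),(208,408),(545,570),(688,305))]
c=(A+B+C+D)/4; print('centre',c, 'sides',[np.linalg.norm(x-y) for x,y in((A,B),(B,C),(C,D),(D,A))])
for x,y in((B,C),(A,D)): d=y-x;print('yaw',np.degrees(np.arctan2(d[1],d[0])))
for x,y in((B,A),(C,D)): d=y-x;print('yaw',np.degrees(np.arctan2(d[1],d[0]))-90)
a,b=w((444,400),.059),w((453,520),.059);d=b-a;print('ptr',a,b,np.degrees(np.arctan2(d[1],d[0])))
print('disc c',w((446,362),.041), 'idx',w((288,293),.034))
E
```

```text
A [ 548.6 -130.5   23.3] [0.22 0.22]
B [ 543.2 -176.9   30.4] [0.12 0.12]
D [ 609.3 -136.    25.5] [0.73 0.73]
idx [ 549.3 -154.7   32.2] [0.06 0.06]
ptr_in [ 574.6 -155.4   59.9] [0.22 0.22]
staple [ 509.9 -149.2   33.7] [0.29 0.29]
leg_out_top [ 523.3 -131.1   25. ] [0.17 0.17]
centre [ 0.57558932 -0.15597596  0.034     ] sides [np.float64(0.04697502877499632), np.float64(0.05990087911597499), np.float64(0.04852753764812215), np.float64(0.059287321267543894)]
yaw -7.343333176609495
yaw -5.85436657196662
yaw -6.600752259598778
yaw -5.876314299453242
ptr [ 0.57453866 -0.15543847  0.059     ] [ 0.58191128 -0.17185584  0.059     ] -65.81638689197331
disc c [ 0.57497271 -0.15460202  0.041     ] idx [ 0.54921481 -0.1542054   0.034     ]
```

```bash
python3 -c "
from h import *
goto([0.5752,-0.1558,0.080],24)"
```

```text
t 2.4167 tcp [ 0.6124 -0.1313  0.139 ] F [ 0.2 -0.2 -0.2] gap 85.4 q6 -0.733
{'shift': array([ 59.1, -10.5, -43. ]), 'tool_x': array([-3.8e-03, -5.0e-04, -1.0e+00]), 'zang': np.float64(19.81), 'turn_opts': [np.float64(-0.0731), np.float64(3.0685)]}
```

Request:
{"method": "step_arm", "body": {
  "commands": [
    [0.03, -0.0105, -0.043, -0.073],
    [0.059, -0.0105, -0.043, -0.073],
    [0.059, -0.0105, -0.043, -0.073],
    [0.059, -0.0105, -0.043, -0.073],
    [0.059, -0.0105, -0.043, -0.073],
    [0.059, -0.0105, -0.043, -0.073]
  ],
  "jaw": 0.04,
  "grip_force": 30
}}

```text
t: 2.92
tcp_pos: [0.5773, -0.1562, 0.0821]
tool_rot: [-0.148, 0.692, 0.146, 0.692]
force: [0.1, -0.5, 0.4]
finger_gap: 0.467
```

```bash
python3 -c "
from h import *
goto([0.5752,-0.1558,0.044],24)
p,im=snap('wrist','w3')
print(proj(p,[0.5752,-0.1558,0.059]),proj(p,telemetry.sense()['tcp_pos']))
crop('w3',190,190,330,290,5,'c5')"
```

```text
t 2.9167 tcp [ 0.5773 -0.1562  0.0821] F [ 0.1 -0.5  0.4] gap 39.9 q6 -0.867
{'shift': array([38.1,  1.3, -1.7]), 'tool_x': array([ 3.0e-04, -2.3e-03, -1.0e+00]), 'zang': np.float64(24.0), 'turn_opts': [np.float64(0.0001), np.float64(-3.1415)]}
[255.43795185 225.25383956] [258.33904039 242.76478153]
```

View pics/w3.png

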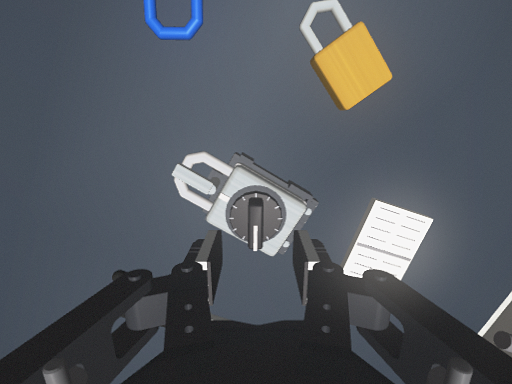

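View pics/c5.png

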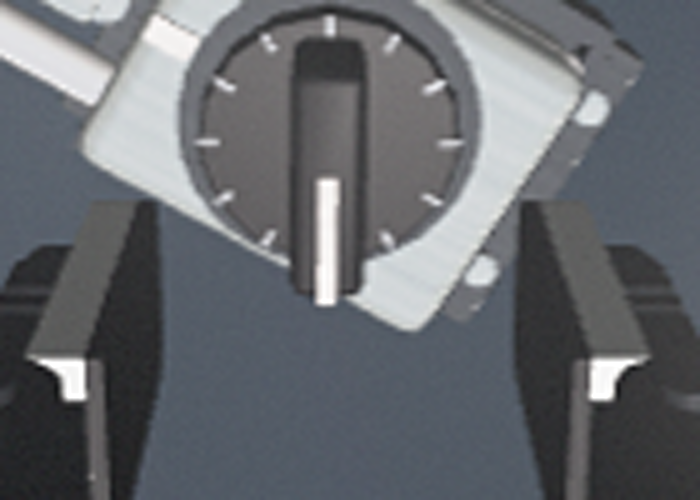

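The bar is upright in the image, so it lines up with the jaws. Its inner pointer end at (255.4,225.6) matches the predicted dial axis at (255.4,225.3). Descending now.

Request:
{"method": "step_arm", "body": {
  "commands": [
    [0.012, 0.0013, -0.0017, 0],
    [0.025, 0.0013, -0.0017, 0],
    [0.034, 0.0013, -0.0017, 0],
    [0.038, 0.0013, -0.0017, 0],
    [0.038, 0.0013, -0.0017, 0],
    [0.038, 0.0013, -0.0017, 0]
  ]
}}

```text
t: 3.47
tcp_pos: [0.5757, -0.1556, 0.0445]
tool_rot: [-0.148, 0.691, 0.146, 0.692]
force: [-0.2, -0.0, 0.8]
finger_gap: 0.468
```

```bash
python3 -c "
from h import *
goto([0.5752,-0.1558,0.044],24)"
```

```text
t 3.4667 tcp [ 0.5757 -0.1556  0.0445] F [-0.2 -0.   0.8] gap 40.0 q6 -0.868
{'shift': array([ 0.5,  0. , -0.5]), 'tool_x': array([ 9.0e-04, -2.6e-03, -1.0e+00]), 'zang': np.float64(24.05), 'turn_opts': [np.float64(0.0008), np.float64(-3.1408)]}
```

Request:
{"method": "step_arm", "body": {
  "commands": [
    [0, 0, 0, 0],
    [0, 0, 0, 0],
    [0, 0, 0, 0],
    [0, 0, 0, 0],
    [0, 0, 0, 0],
    [0, 0, 0, 0]
  ],
  "jaw": 0.0,
  "grip_force": 30
}}

```text
t: 3.97
tcp_pos: [0.576, -0.1559, 0.0452]
tool_rot: [-0.148, 0.691, 0.146, 0.692]
force: [-1.4, 0.4, 5.2]
finger_gap: 0.107
```

```bash
python3 -c "
from h import *
goto([0.5752,-0.1558,0.044],24);print(telemetry.sense()['ft_torque'])"
```

```text
t 3.9667 tcp [ 0.576  -0.1559  0.0452] F [-1.4  0.4  5.2] gap 9.1 q6 -0.868
{'shift': array([ 1.2,  0.5, -0.7]), 'tool_x': array([ 0.0019, -0.0032, -1.    ]), 'zang': np.float64(24.04), 'turn_opts': [np.float64(0.0007), np.float64(-3.1409)]}
[ 0.00310833  0.1276276  -0.02072667]
```

The bar is gripped at 9.1 mm. I'll turn clockwise one click at a time, raising by 1 mm first.

Request:
{"method": "step_arm", "body": {
  "commands": [
    [-0.001, 0.0, -0.0, 0.1],
    [-0.001, 0.0, -0.0, 0.2],
    [-0.001, 0.0, -0.0, 0.3],
    [-0.001, 0.0, -0.0, 0.4],
    [-0.001, 0.0, -0.0, 0.52],
    [-0.001, 0.0, -0.0, 0.52]
  ]
}}

```text
t: 4.47
tcp_pos: [0.5754, -0.1554, 0.0453]
tool_rot: [0.035, 0.706, -0.037, 0.706]
force: [0.1, -0.3, -2.5]
finger_gap: 0.107
```

```bash
python3 -c "
from h import *
goto([0.5752,-0.1558,0.044],-96.4);print(telemetry.sense()['ft_torque'])"
```

```text
t 4.4667 tcp [ 0.5754 -0.1554  0.0453] F [ 0.1 -0.3 -2.5] gap 9.1 q6 -0.346
{'shift': array([ 1.3, -0.4, -0.1]), 'tool_x': array([ 3.0e-04, -2.2e-03, -1.0e+00]), 'zang': np.float64(-5.87), 'turn_opts': [np.float64(-1.5615), np.float64(1.5801)]}
[ 0.01600052 -0.05352936 -0.00318043]
```

Request:
{"method": "step_arm", "body": {
  "commands": [
    [0, 0, 0, 0.12],
    [0, 0, 0, 0.24],
    [0, 0, 0, 0.36],
    [0, 0, 0, 0.48],
    [0, 0, 0, 0.6],
    [0, 0, 0, 0.72],
    [0, 0, 0, 0.84],
    [0, 0, 0, 0.96]
  ]
}}

```text
t: 5.13
tcp_pos: [0.5763, -0.1557, 0.0455]
tool_rot: [0.358, 0.608, -0.359, 0.611]
force: [0.7, 0.0, -0.6]
finger_gap: 0.105
```

```bash
python3 -c "
from h import *
goto([0.5752,-0.1558,0.044],-96.4);print(telemetry.sense()['ft_torque'])"
```

```text
t 5.1333 tcp [ 0.5763 -0.1557  0.0455] F [ 0.7  0.  -0.6] gap 8.9 q6 0.615
{'shift': array([ 1.5, -1. , -0.5]), 'tool_x': array([ 0.0021, -0.0036, -1.    ]), 'zang': np.float64(-60.88), 'turn_opts': [np.float64(0.6199), np.float64(-2.5217)]}
[-0.06904406 -0.1394438  -0.04787785]
```

Request:
{"method": "step_arm", "body": {
  "commands": [
    [0, 0, 0, 0.12],
    [0, 0, 0, 0.24],
    [0, 0, 0, 0.36],
    [0, 0, 0, 0.48],
    [0, 0, 0, 0.62],
    [0, 0, 0, 0.62],
    [0, 0, 0, 0.62],
    [0, 0, 0, 0.62]
  ]
}}

```text
t: 5.8
tcp_pos: [0.5769, -0.1558, 0.0456]
tool_rot: [0.526, 0.47, -0.526, 0.474]
force: [2.0, -0.0, 0.3]
finger_gap: 0.104
```

```bash
python3 -c "
from h import *
goto([0.5752,-0.1558,0.044],-96.4);print(telemetry.sense()['ft_torque'])"
```

```text
t 5.8 tcp [ 0.5769 -0.1558  0.0456] F [ 2.  -0.   0.3] gap 8.9 q6 1.232
{'shift': array([ 1.6, -1.7,  0.2]), 'tool_x': array([ 0.0034, -0.0037, -1.    ]), 'zang': np.float64(-96.22), 'turn_opts': [np.float64(0.0031), np.float64(-3.1384)]}
[ 0.15452929 -0.28423146 -0.04411816]
```

Request:
{"method": "step_arm", "body": {
  "commands": [
    [0, 0, 0, 0.003],
    [0, 0, 0, 0.003],
    [0, 0, 0, 0.003],
    [0, 0, 0, 0.003],
    [-0.02, 0, 0, 0.003],
    [-0.06, 0, 0, 0.003],
    [-0.06, 0, 0, 0.003],
    [-0.06, 0, 0, 0.003]
  ],
  "jaw": 0.06
}}

```text
t: 6.47
tcp_pos: [0.5783, -0.1563, 0.108]
tool_rot: [0.528, 0.468, -0.526, 0.475]
force: [-1.4, -0.2, -0.8]
finger_gap: 0.701
```

```bash
python3 -c "
from h import *
goto([0.5752,-0.1558,0.044],-96.4);print(telemetry.sense()['ft_torque'])
snap('wrist','w4')
crop('w4',180,150,330,260,5,'c6')"
```

```text
t 6.4667 tcp [ 0.5783 -0.1563  0.108 ] F [-1.4 -0.2 -0.8] gap 59.9 q6 1.234
{'shift': array([64. , -3.7, -0.5]), 'tool_x': array([ 0.0083, -0.0062, -0.9999]), 'zang': np.float64(-96.36), 'turn_opts': [np.float64(0.0008), np.float64(-3.1408)]}
[ 0.03911038  0.03651609 -0.00215724]
```

View pics/w4.png

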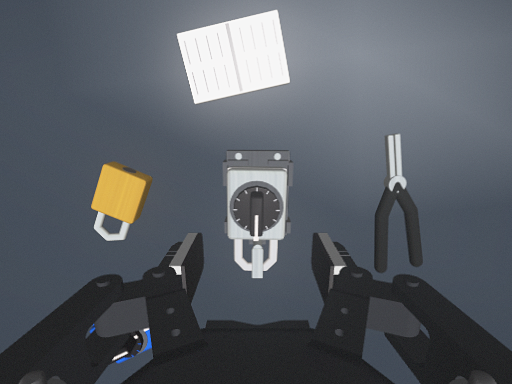

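View pics/c6.png

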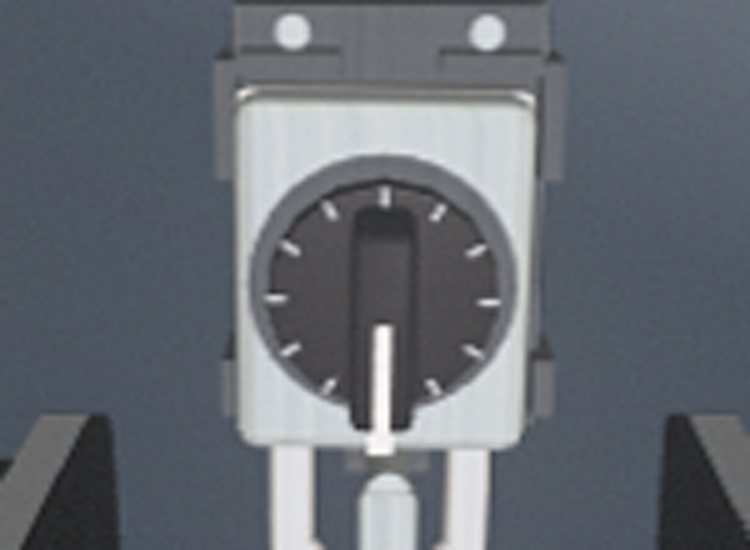

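The pointer now lies over the index mark, running from (256,214) to (255,239). I'll measure the remaining angle and the lock pose from this view.

```bash
python3 - <<'E'
from h import *
p,_=load('w4')
w=lambda c,z:onplane(p,(180+(c[0]+.5)/5-.5,150+(c[1]+.5)/5-.5),z)
ang=lambda a,b:np.degrees(np.arctan2(*(b-a)[1::-1]))
a,b=w((383.5,325),.059),w((379.5,425),.059);print('ptr',a,b,ang(b,a))
L=[w(c,.034) for c in((238,130),(240,410))];Rr=[w(c,.034) for c in((537,130),(522,410))]
print(ang(L[1],L[0]),ang(Rr[1],Rr[0]),(L[0]+L[1]+Rr[0]+Rr[1])/4,np.linalg.norm(L[0]-Rr[0]))
f=[w((240,444),.034),w((520,445),.034)];print('front',f,(f[0]+f[1])/2)
print('legs z22', [w(c,.022) for c in((270,500),(317,500),(443,500),(488,500))])
print('staple arm base', w((388,480),.0345),'discc',w((383,282),.041))
E
```

```text
ptr [ 0.57794885 -0.15660695  0.059     ] [ 0.56207056 -0.15420578  0.059     ] -8.59930377878051
-7.662697474441888 -7.734471609829989 [ 0.57796275 -0.15677614  0.034     ] 0.048189173430776056
front [array([ 0.55033563, -0.1287225 ,  0.034     ]), array([ 0.54469108, -0.17653354,  0.034     ])] [ 0.54751335 -0.15262802  0.034     ]
legs z22 [array([ 0.53335669, -0.13067776,  0.022     ]), array([ 0.53238272, -0.13924939,  0.022     ]), array([ 0.52975458, -0.16223428,  0.022     ]), array([ 0.52880944, -0.17044953,  0.022     ])]
staple arm base [ 0.5409679  -0.15326254  0.0345    ] discc [ 0.57884843 -0.15666066  0.041     ]
```

```bash
python3 -c "
from h import *
goto([0.528,-0.1505,0.07],-97)"
```

```text
t 6.5167 tcp [ 0.577  -0.1558  0.1065] F [-0.4 -0.6 -0.5] gap 60.2 q6 1.234
{'shift': array([ 36.2, -49.4,   0.1]), 'tool_x': array([ 0.0049, -0.0045, -1.    ]), 'zang': np.float64(-96.37), 'turn_opts': [np.float64(0.0111), np.float64(-3.1305)]}
```

Request:
{"method": "step_arm", "body": {
  "commands": [
    [0.0, -0.03, 0.0, 0.011],
    [0.015, -0.0494, 0.0, 0.011],
    [0.036, -0.0494, 0.0, 0.011],
    [0.036, -0.0494, 0.0, 0.011],
    [0.036, -0.0494, 0.0, 0.011],
    [0.036, -0.0494, 0.0, 0.011]
  ]
}}

```text
t: 7.02
tcp_pos: [0.5287, -0.1507, 0.0701]
tool_rot: [0.53, 0.466, -0.529, 0.471]
force: [0.0, -0.5, 0.7]
finger_gap: 0.703
```

```bash
python3 -c "
from h import *
snap('wrist','w5');p,_=load('w5')
goto([0.528,-0.1505,0.01],-97)
print(proj(p,[0.528,-.1505,.022]))"
```

```text
t 7.0667 tcp [ 0.5291 -0.1509  0.0706] F [0.2 0.  0.5] gap 60.0 q6 1.215
{'shift': array([60.5, -1.6, -0.5]), 'tool_x': array([ 0.0063, -0.0052, -1.    ]), 'zang': np.float64(-96.98), 'turn_opts': [np.float64(0.0004), np.float64(-3.1412)]}
[255.8143521  215.36863478]
```

View pics/w5.png

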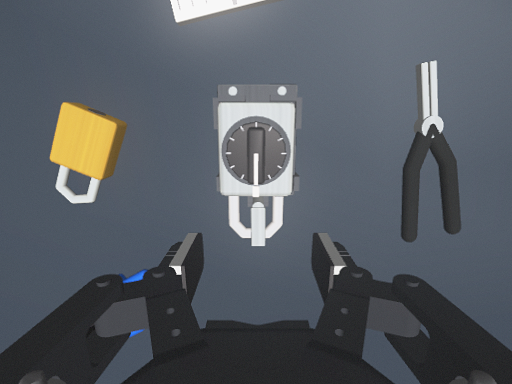

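The shackle legs at (234,215) and (278,215) sit either side of the predicted grip point (255.8,215.4). Descending.

Request:
{"method": "step_arm", "body": {
  "commands": [
    [0.02, -0.001, -0.0005, 0],
    [0.035, -0.0015, -0.0005, 0],
    [0.048, -0.0015, -0.0005, 0],
    [0.056, -0.0015, -0.0005, 0],
    [0.059, -0.0015, -0.0005, 0],
    [0.059, -0.0015, -0.0005, 0],
    [0.059, -0.0015, -0.0005, 0]
  ]
}}

```text
t: 7.65
tcp_pos: [0.5287, -0.1508, 0.0121]
tool_rot: [0.53, 0.465, -0.529, 0.472]
force: [0.0, -0.7, -0.7]
finger_gap: 0.704
```

```bash
python3 -c "
from h import *
snap('wrist','w6')
goto([0.528,-0.1505,0.01],-97)"
```

```text
t 7.7 tcp [ 0.5287 -0.1508  0.0123] F [-0.9 -0.   0.8] gap 59.7 q6 1.215
{'shift': array([ 2.3, -0.8, -0.2]), 'tool_x': array([ 0.0077, -0.0059, -1.    ]), 'zang': np.float64(-96.97), 'turn_opts': [np.float64(0.0004), np.float64(-3.1411)]}
```

View pics/w6.png

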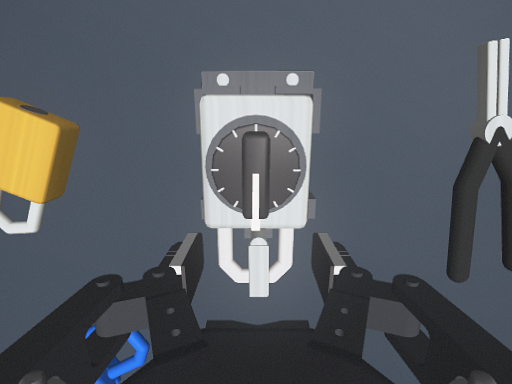

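The pads stand either side of the shackle legs (228–262 rows), so I'll close on the legs.

Request:
{"method": "step_arm", "body": {
  "commands": [
    [0.001, -0.0005, 0, 0],
    [0.001, -0.0005, 0, 0],
    [0.001, -0.0005, 0, 0],
    [0.001, -0.0005, 0, 0],
    [0.001, -0.0005, 0, 0],
    [0.001, -0.0005, 0, 0]
  ],
  "jaw": 0.0,
  "grip_force": 35
}}

```text
t: 8.2
tcp_pos: [0.5287, -0.1509, 0.0121]
tool_rot: [0.53, 0.465, -0.529, 0.472]
force: [-0.3, 0.9, 5.6]
finger_gap: 0.447
```

```bash
python3 -c "
from h import *
goto([0.528,-0.1505,0.01],-97)"
```

```text
t 8.2 tcp [ 0.5287 -0.1509  0.0121] F [-0.3  0.9  5.6] gap 38.2 q6 1.214
{'shift': array([ 2.1, -0.8, -0.3]), 'tool_x': array([ 0.0089, -0.0065, -0.9999]), 'zang': np.float64(-96.97), 'turn_opts': [np.float64(0.0005), np.float64(-3.1411)]}
```

Request:
{"method": "step_arm", "body": {
  "commands": [
    [0.0, -0.004, 0, 0],
    [0.0, -0.008, 0, 0],
    [0.0, -0.012, 0, 0],
    [0.0, -0.016, 0, 0],
    [0, -0.02, 0, 0],
    [0, -0.021, 0, 0],
    [0, -0.021, 0, 0]
  ]
}}

```text
t: 8.78
tcp_pos: [0.5076, -0.1488, 0.0121]
tool_rot: [0.53, 0.465, -0.529, 0.473]
force: [1.4, -3.2, 4.4]
finger_gap: 0.444
```

```bash
python3 -c "
from h import *
snap('wrist','w7')
goto([0.528,-0.1505,0.01],-97)"
```

```text
t 8.8333 tcp [ 0.5076 -0.1487  0.0121] F [ 0.6 -3.1  3.3] gap 38.6 q6 1.2
{'shift': array([ 2.3, 20.5, -0.7]), 'tool_x': array([ 0.0086, -0.0068, -0.9999]), 'zang': np.float64(-96.98), 'turn_opts': [np.float64(0.0003), np.float64(-3.1413)]}
```

View pics/w7.png

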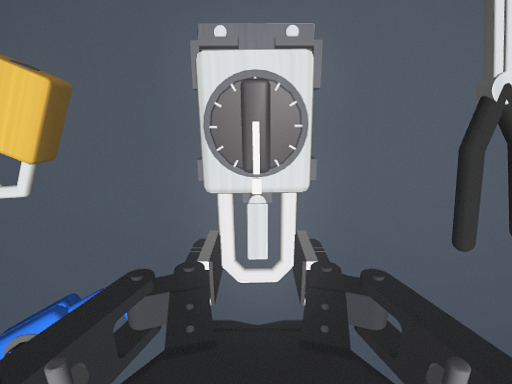

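The shackle is drawn: the crossbar inner edge at row 268 clears the staple end at row 258. I'll press gently on to confirm the stop.

Request:
{"method": "step_arm", "body": {
  "commands": [
    [0.0, -0.001, 0, 0],
    [0.0, -0.002, 0, 0],
    [0.0, -0.003, 0, 0],
    [0.0, -0.003, 0, 0]
  ]
}}

```text
t: 9.17
tcp_pos: [0.5053, -0.1486, 0.0121]
tool_rot: [0.531, 0.464, -0.529, 0.473]
force: [3.9, -0.9, 2.5]
finger_gap: 0.454
```

```bash
python3 - <<'E'
from h import *
goto([0.528,-0.1505,0.01],-97)
snap('wrist','w8')
crop('w8',190,20,330,300,2,'c8')
p,_=load('w8')
E
```

```text
t 9.1667 tcp [ 0.5053 -0.1486  0.0121] F [ 3.9 -0.9  2.5] gap 38.8 q6 1.198
{'shift': array([ 2.4, 22.7, -0.9]), 'tool_x': array([ 0.0102, -0.0074, -0.9999]), 'zang': np.float64(-97.0), 'turn_opts': [np.float64(0.0001), np.float64(-3.1415)]}
```

View pics/c8.png

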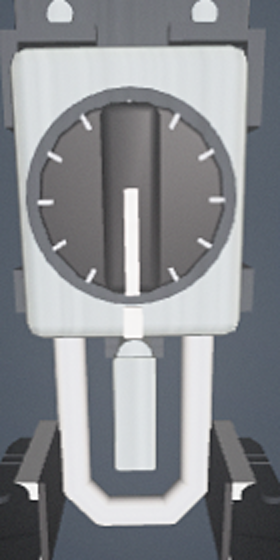

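```bash
python3 - <<'E'
from h import *
for n,fr,cb in(('w7',193,282.5),('w8',189,282.3)):
    p,_=load(n); f=onplane(p,(257,fr),.034); c=onplane(p,(257,cb),.022); print(n,f,c,np.linalg.norm((f-c)[:2])-.035)
E
```

```text
w7 [ 0.5427028  -0.15358705  0.034     ] [ 0.48844614 -0.1469616   0.022     ] 0.01965969299588958
w8 [ 0.54227917 -0.15363021  0.034     ] [ 0.48631241 -0.14679078  0.022     ] 0.021383123534850543
```

Request:
{"method": "step_arm", "body": {
  "commands": [
    [0.0, -0.001, 0, 0],
    [0.0, -0.002, 0, 0],
    [0.0, -0.003, 0, 0],
    [0.0, -0.003, 0, 0]
  ]
}}

```text
t: 9.55
tcp_pos: [0.5052, -0.1488, 0.0123]
tool_rot: [0.532, 0.462, -0.528, 0.475]
force: [9.6, -0.0, -0.0]
finger_gap: 0.446
```

```bash
python3 - <<'E'
from h import *
goto([0.528,-0.1505,0.01],-97)
E
```

```text
t 9.55 tcp [ 0.5052 -0.1488  0.0123] F [ 9.6 -0.  -0. ] gap 38.1 q6 1.196
{'shift': array([ 2.7, 22.8, -1.1]), 'tool_x': array([ 0.0161, -0.0094, -0.9998]), 'zang': np.float64(-97.01), 'turn_opts': [np.float64(-0.0002), np.float64(3.1414)]}
```

That's the stop: force rose to 9.6 N with no further travel. I'll release and go up.

Request:
{"method": "step_arm", "body": {
  "commands": [
    [0, 0, 0, 0],
    [0, 0, 0, 0],
    [0, 0, 0, 0],
    [0, 0, 0, 0],
    [-0.02, 0, 0, 0],
    [-0.06, 0, 0, 0],
    [-0.08, 0, 0, 0],
    [-0.08, 0, 0, 0]
  ],
  "jaw": 0.075
}}

```text
t: 10.22
tcp_pos: [0.5053, -0.1488, 0.0958]
tool_rot: [0.532, 0.46, -0.527, 0.477]
force: [0.4, 0.1, -0.4]
finger_gap: 0.879
```

```bash
python3 - <<'E'
from h import *
goto([0.577,-0.1567,0.09],-97)
E
```

```text
t 10.2167 tcp [ 0.5053 -0.1488  0.0958] F [ 0.4  0.1 -0.4] gap 75.1 q6 1.195
{'shift': array([ 7.4, 72. , -1. ]), 'tool_x': array([ 0.0211, -0.0123, -0.9997]), 'zang': np.float64(-97.0), 'turn_opts': [np.float64(0.0), np.float64(-3.1416)]}
```

Request:
{"method": "step_arm", "body": {
  "commands": [
    [0.0, 0.025, -0.001, 0],
    [0.0, 0.05, -0.001, 0],
    [0.0, 0.072, -0.001, 0],
    [0.0, 0.072, -0.001, 0],
    [0.0, 0.072, -0.001, 0],
    [0.0, 0.072, -0.001, 0],
    [0.0, 0.072, -0.001, 0]
  ]
}}

```text
t: 10.8
tcp_pos: [0.5747, -0.1558, 0.0964]
tool_rot: [0.532, 0.462, -0.527, 0.475]
force: [-0.2, -0.4, -0.4]
finger_gap: 0.874
```

```bash
python3 - <<'E'
from h import *
goto([0.577,-0.1567,0.09],-97)
snap('wrist','w9')
E
```

```text
t 10.8 tcp [ 0.5747 -0.1558  0.0964] F [-0.2 -0.4 -0.4] gap 74.6 q6 1.244
{'shift': array([6.5, 2.3, 0.6]), 'tool_x': array([ 0.0174, -0.0106, -0.9998]), 'zang': np.float64(-97.01), 'turn_opts': [np.float64(-0.0002), np.float64(3.1414)]}
```

View pics/w9.png

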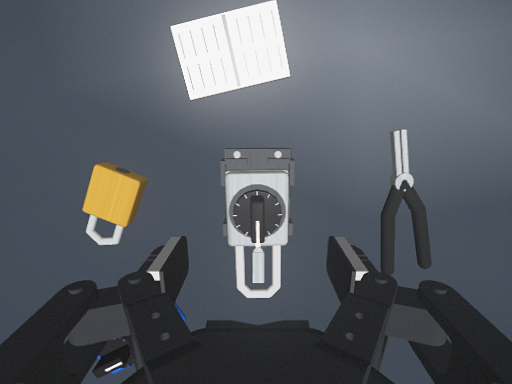

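```bash
python3 - <<'E'
from h import *
crop('w9',210,140,305,305,4,'c9')
E
```

```text
(no output)
```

View pics/c9.png

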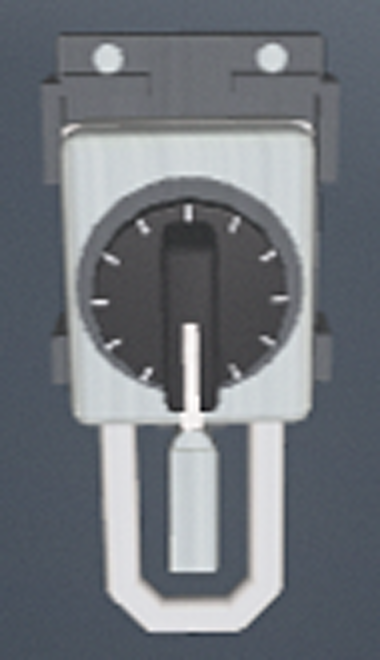

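```bash
python3 - <<'E'
from h import *
p,_=load('w9')
w=lambda c,z:onplane(p,(210+(c[0]+.5)/4-.5,140+(c[1]+.5)/4-.5),z)
ang=lambda a,b:np.degrees(np.arctan2(*(b-a)[1::-1]))
L=[w((60,150),.034),w((72,400),.034)];Q=[w((317,150),.034),w((310,400),.034)]
print(ang(L[1],L[0]),ang(Q[1],Q[0]),np.linalg.norm(L[0]-Q[0]),np.linalg.norm(L[1]-Q[1]))
F=w((190,424),.034);B=w((187,122),.034);print('front',F,'back',B,(F+B)/2,np.linalg.norm(F-B))
print('sides mid',(L[0]+L[1]+Q[0]+Q[1])/4)
a,b=w((189.5,325),.059),w((193.5,412),.059);print('ptr',a,ang(b,a))
c=w((195,632),.022);print('crossbar',c,'ext',np.linalg.norm((F-c)[:2])-.035)
print('lips: rear lips y+- z16',w((48,130),.016),w((333,130),.016),'rear corner lip end',w((45,178),.016),w((47,330),.016),w((330,183),.016),w((328,318),.016))
goto([0.577,-0.1567,0.09],-97)
E
```

```text
-6.098383680422011 -6.895018678884616 0.049143251911903385 0.048424755367950344
front [ 0.54354278 -0.15312222  0.034     ] back [ 0.6056141  -0.16021295  0.034     ] [ 0.57457844 -0.15666759  0.034     ] 0.0624750115130323
sides mid [ 0.57449771 -0.15692569  0.034     ]
ptr [ 0.57416652 -0.15661499  0.059     ] -4.569085367589159
crossbar [ 0.48601655 -0.14727076  0.022     ] ext 0.022823066017232732
lips: rear lips y+- z16 [ 0.60441802 -0.13120621  0.016     ] [ 0.59710614 -0.18972885  0.016     ] rear corner lip end [ 0.59444809 -0.12900658  0.016     ] [ 0.56099919 -0.12415055  0.016     ] [ 0.58596075 -0.18809384  0.016     ] [ 0.55609502 -0.18496715  0.016     ]
t 10.85 tcp [ 0.575  -0.1559  0.0966] F [ 0.6 -0.3  0.3] gap 75.3 q6 1.244
{'shift': array([6.7, 1.9, 0.5]), 'tool_x': array([ 0.0181, -0.0109, -0.9998]), 'zang': np.float64(-97.01), 'turn_opts': [np.float64(-0.0002), np.float64(3.1414)]}
```

```bash
python3 - <<'E'
from h import *
goto([0.5746,-0.1567,0.045],-96.7)
goto([0.5746,-0.1567,0.011],-96.7)
E
```

```text
t 10.85 tcp [ 0.575  -0.1559  0.0966] F [ 0.6 -0.3  0.3] gap 75.3 q6 1.244
{'shift': array([51.6, -1.3,  0.4]), 'tool_x': array([ 0.0181, -0.0109, -0.9998]), 'zang': np.float64(-97.01), 'turn_opts': [np.float64(-0.0055), np.float64(3.1361)]}
t 10.85 tcp [ 0.575  -0.1559  0.0966] F [ 0.6 -0.3  0.3] gap 75.3 q6 1.244
{'shift': array([85.6, -2. ,  0.1]), 'tool_x': array([ 0.0181, -0.0109, -0.9998]), 'zang': np.float64(-97.01), 'turn_opts': [np.float64(-0.0055), np.float64(3.1361)]}
```

Request:
{"method": "step_arm", "body": {
  "commands": [
    [0.01, -0.001, 0.0004, -0.005],
    [0.025, -0.0015, 0.0004, -0.005],
    [0.04, -0.0015, 0.0003, -0.005],
    [0.052, -0.0015, 0.0003, -0.005],
    [0.052, -0.0015, 0.0003, -0.005],
    [0.052, -0.0015, 0.0003, -0.005]
  ]
}}

```text
t: 11.35
tcp_pos: [0.5734, -0.1563, 0.0436]
tool_rot: [0.53, 0.463, -0.527, 0.476]
force: [0.9, 0.6, 0.2]
finger_gap: 0.881
```

```bash
python3 - <<'E'
from h import *
goto([0.5746,-0.1567,0.011],-96.7)
E
```

```text
t 11.35 tcp [ 0.5734 -0.1563  0.0436] F [0.9 0.6 0.2] gap 75.2 q6 1.237
{'shift': array([32.6,  0.7, -0. ]), 'tool_x': array([ 0.0158, -0.0098, -0.9998]), 'zang': np.float64(-96.73), 'turn_opts': [np.float64(-0.0006), np.float64(3.141)]}
```

Request:
{"method": "step_arm", "body": {
  "commands": [
    [0.01, 0.0007, 0, 0],
    [0.02, 0.0007, 0, 0],
    [0.028, 0.0007, 0, 0],
    [0.032, 0.0007, 0, 0],
    [0.0325, 0.0007, 0, 0],
    [0.0325, 0.0007, 0, 0],
    [0.0325, 0.0007, 0, 0]
  ]
}}

```text
t: 11.93
tcp_pos: [0.5748, -0.1568, 0.0112]
tool_rot: [0.53, 0.463, -0.527, 0.476]
force: [-0.1, -0.0, -0.6]
finger_gap: 0.876
```

```bash
python3 - <<'E'
from h import *
goto([0.5746,-0.1567,0.011],-96.7)
snap('wrist','w10'); snap('side','s10'); crop('s10',230,170,350,270,6,'cs10')
E
```

```text
t 11.9333 tcp [ 0.5748 -0.1568  0.0112] F [-0.1 -0.  -0.6] gap 74.8 q6 1.238
{'shift': array([ 0.2, -0.3, -0.1]), 'tool_x': array([ 0.0162, -0.01  , -0.9998]), 'zang': np.float64(-96.73), 'turn_opts': [np.float64(-0.0006), np.float64(3.141)]}
```

View pics/w10.png

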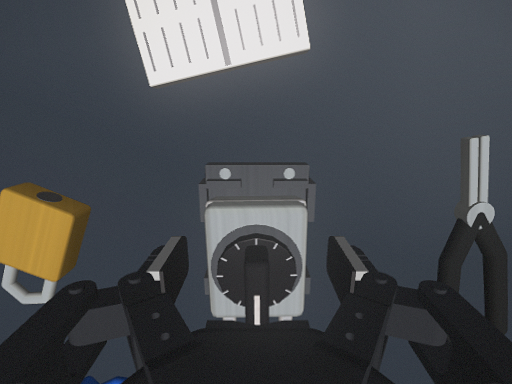

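View pics/cs10.png

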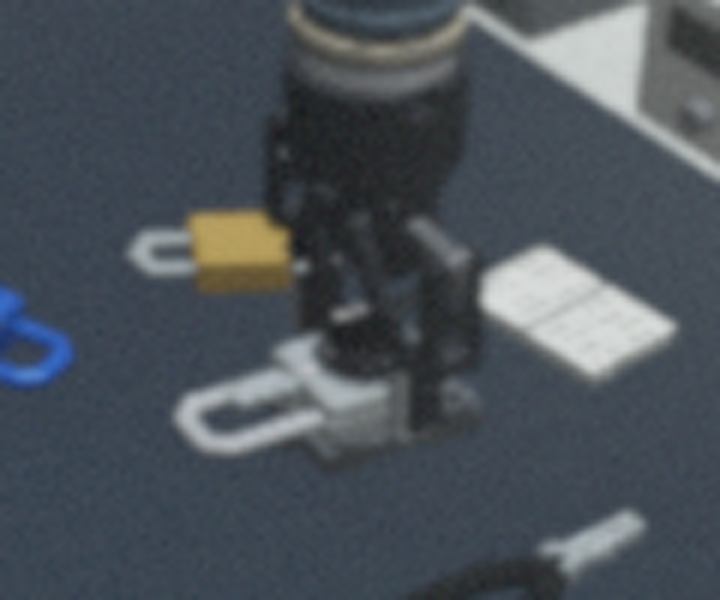

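The pads (rows 238–275) stand in the free middle of the body sides, between the lips. Closing on the body.

Request:
{"method": "step_arm", "body": {
  "commands": [
    [0, 0, 0, 0],
    [0, 0, 0, 0],
    [0, 0, 0, 0],
    [0, 0, 0, 0],
    [0, 0, 0, 0],
    [0, 0, 0, 0]
  ],
  "jaw": 0.0,
  "grip_force": 60
}}

```text
t: 12.53
tcp_pos: [0.5755, -0.1571, 0.0123]
tool_rot: [0.531, 0.463, -0.526, 0.477]
force: [-0.3, 0.9, 5.8]
finger_gap: 0.569
```

```bash
python3 - <<'E'
from h import *
goto([0.5746,-0.1567,0.011],-96.7)
goto([0.5746,-0.1567,0.031],-96.7)
E
```

```text
t 12.5333 tcp [ 0.5755 -0.1571  0.0123] F [-0.3  0.9  5.8] gap 48.6 q6 1.238
{'shift': array([ 1.3, -1. , -0.3]), 'tool_x': array([ 0.0179, -0.0108, -0.9998]), 'zang': np.float64(-96.73), 'turn_opts': [np.float64(-0.0006), np.float64(3.141)]}
t 12.5333 tcp [ 0.5755 -0.1571  0.0123] F [-0.3  0.9  5.8] gap 48.6 q6 1.238
{'shift': array([-18.7,  -0.6,  -0.1]), 'tool_x': array([ 0.0179, -0.0108, -0.9998]), 'zang': np.float64(-96.73), 'turn_opts': [np.float64(-0.0006), np.float64(3.141)]}
```

Request:
{"method": "step_arm", "body": {
  "commands": [
    [-0.003, 0.0001, 0, 0],
    [-0.007, 0.0001, 0, 0],
    [-0.012, 0.0002, 0.0001, 0],
    [-0.018, 0.0003, 0.0002, 0],
    [-0.024, 0.0005, 0.0002, 0],
    [-0.03, 0.0005, 0.0003, 0],
    [-0.03, 0.0005, 0.0003, 0],
    [-0.03, 0.0005, 0.0003, 0]
  ]
}}

```text
t: 13.2
tcp_pos: [0.5754, -0.1571, 0.0429]
tool_rot: [0.531, 0.463, -0.526, 0.477]
force: [0.5, -1.2, -3.7]
finger_gap: 0.568
```

```bash
python3 - <<'E'
from h import *
goto([0.5755,-0.1571,0.165],-96.7)
snap('wrist','w11'); snap('side','s11'); crop('s11',230,170,350,270,6,'cs11')
E
```

```text
t 13.2 tcp [ 0.5754 -0.1571  0.0429] F [ 0.5 -1.2 -3.7] gap 48.5 q6 1.238
{'shift': array([-122.1,    2.5,    1.1]), 'tool_x': array([ 0.0183, -0.011 , -0.9998]), 'zang': np.float64(-96.73), 'turn_opts': [np.float64(-0.0005), np.float64(3.1411)]}
```

View pics/cs11.png

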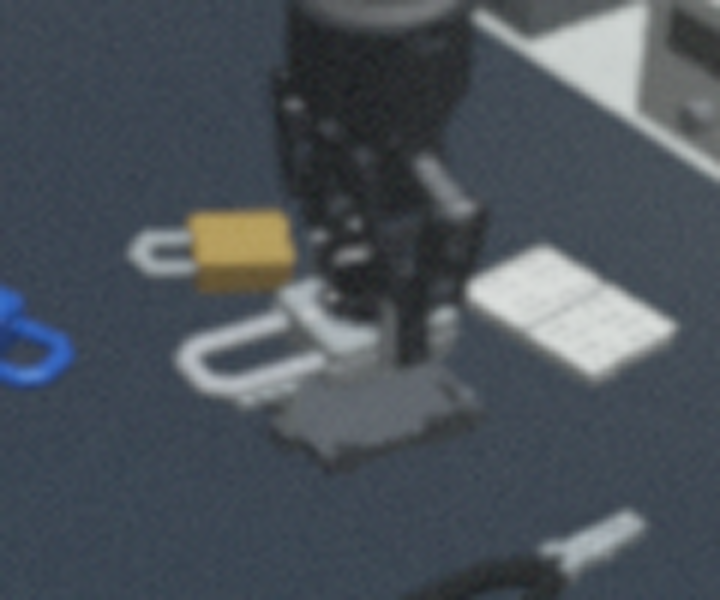

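View pics/w11.png

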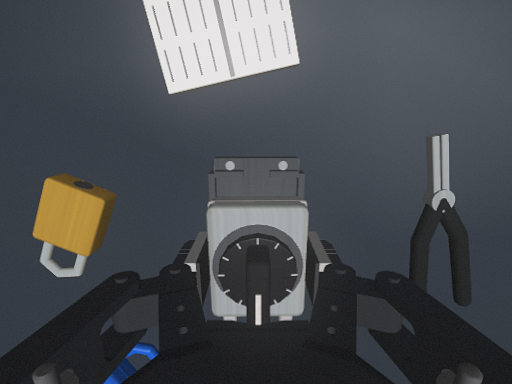

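The lock is off the post and level, and the staple is free. Fz of −3.7 N matches its weight. Lifting on to about 16 cm.

Request:
{"method": "step_arm", "body": {
  "commands": [
    [-0.015, 0.0003, 0.0001, 0],
    [-0.035, 0.0007, 0.0003, 0],
    [-0.06, 0.0012, 0.0005, 0],
    [-0.085, 0.0017, 0.0008, 0],
    [-0.108, 0.0022, 0.001, 0],
    [-0.122, 0.0025, 0.001, 0],
    [-0.125, 0.0025, 0.001, 0],
    [-0.125, 0.0025, 0.001, 0]
  ]
}}

```text
t: 13.97
tcp_pos: [0.5754, -0.157, 0.168]
tool_rot: [0.531, 0.462, -0.526, 0.477]
force: [-0.3, 0.8, -3.5]
finger_gap: 0.57
```

Request:
{"method": "step_arm", "body": {
  "commands": [
    [0, 0, 0, 0],
    [0, 0, 0, 0],
    [0, 0, 0, 0],
    [0, 0, 0, 0],
    [0, 0, 0, 0],
    [0, 0, 0, 0]
  ]
}}

```text
t: 14.47
tcp_pos: [0.5752, -0.1569, 0.1674]
tool_rot: [0.531, 0.463, -0.526, 0.477]
force: [-0.1, -0.5, -2.6]
finger_gap: 0.576
```

```bash
python3 - <<'E'
from h import *
goto([0.5755,-0.1571,0.165],-96.7); print(telemetry.sense()['qd'])
snap('wrist','w12'); snap('side','s12'); crop('s12',210,110,370,230,5,'cs12'); snap('top','t12')
E
```

```text
t 14.4667 tcp [ 0.5752 -0.1569  0.1674] F [-0.1 -0.5 -2.6] gap 49.2 q6 1.237
{'shift': array([2.4, 0.2, 0.1]), 'tool_x': array([ 0.0177, -0.0107, -0.9998]), 'zang': np.float64(-96.73), 'turn_opts': [np.float64(-0.0006), np.float64(3.141)]}
[ 0.00065875 -0.00533908 -0.00363143 -0.00082557  0.00095589  0.00084259]
```

View pics/cs12.png

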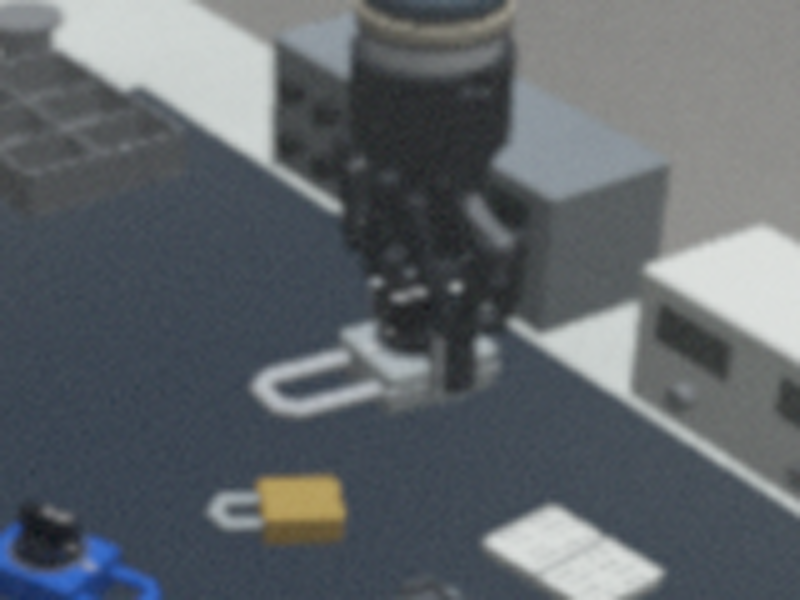

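View pics/w12.png

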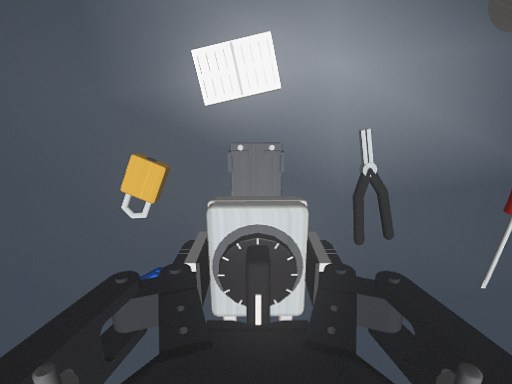

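View pics/t12.png

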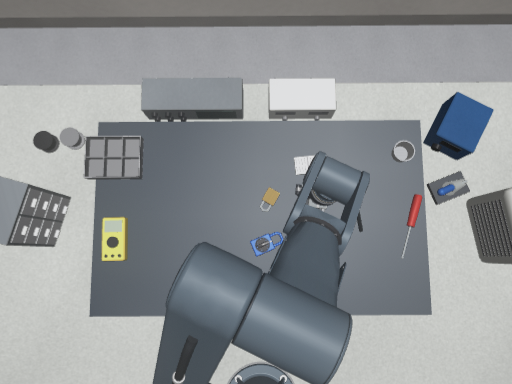

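```bash
python3 - <<'E'
from h import *
s=telemetry.sense(); print(s['t'],s['tcp_pos'],s['force'],np.abs(s['qd']).max()); print(manip.sign_off())
E
```

```text
14.6167 [ 0.57541827 -0.15698289  0.16783107] [ 0.67741617  0.67528867 -3.16205607] 0.003735431268354461
the job is handed in; nothing more can be done
None
```

The padlock is open and off the post, and I handed the job in at 14.6 s with the arm still holding it. The sign-off gave no verdict.

**What I did**
- **Dial:** it stood four clicks anticlockwise (measured 120.6°). I turned it clockwise to the index mark and left it there.
- **Shackle:** I drew it straight out while the lock lay on the post, until the force rose to 9.6 N with no further travel. That confirmed the stop.
- **Lift:** I took the lock by its body between the post's lips and lifted it straight off the staple.

**Last checks**
- **Height:** the underside is about 16.5 cm above the bench.
- **Hold:** the grip gap is about 49 mm and the force about 3 N, in keeping with the lock's weight. The arm is nearly still, at under 0.004 rad/s.
- **Dial and shackle:** the pictures show the dial up with its pointer along the lock's axis toward the shackle, and the shackle out. The gripper hides the index mark itself in the last wrist picture.
- **Surroundings:** the other things on the bench look undisturbed wherever the arm does not hide them.

**Where the checks disagreed or were weak**
- **Tool tilt:** the tool leans about 1.2° from vertical. It did so when it took the level lock and has not changed since, so the lock should still be level. I did not measure its tilt directly.
- **Pointer angle:** it came out about 1 to 2° either side of the body axis, in opposite directions in two views. That is picture noise, well inside the 0.17 rad (10°) limit.
- **Shackle travel:** I read 19.7 to 22.8 mm from single pictures, against the true 20 mm stop. The force rise is the better evidence.

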